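Screw the chopping board down under the hold-down clamp

ROBOT

A 7-joint arm with a two-finger parallel gripper is mounted at the origin on a cart in front of the work surface, level with it; the furniture and walls round the work are solid. World frame = base frame: x ahead of the robot, y to its left, z up, the work surface at z = 0. Lengths are in m, angles in rad, forces in N, time in s.
With the tool pointing down it reaches from about 0.425 to 0.875 m from the base axis. Payload 8.4 kg.
Tool frame: the origin (TCP) lies on the centre line of the jaws, within the pads' length; the fingertips stand 8 mm ahead of it and the grasp point (between the pads) lies 11 mm behind it; z points along the fingers, y is the line along which they close (so a half turn about z gives the same grasp; the last joint's range is limited). The gripper opens to 87 mm and grips with 3 to 60 N. Pads are 19 mm wide; open, the fingers measure 117 mm over their backs; the gripper's body (75 mm by 190 mm) begins 51 mm behind the grasp point.
Start: joints at [1.036, 0.333, 0.04, 1.465, -0.013, 1.343, -0.059], TCP at [0.274, -0.589, 0.231] pointing down, gripper open.
Joint ranges: [-2.58, 2.58], [-0.38, 2.09], [-1.3, 1.39], [0.25, 2.4], [-1.5, 4.64], [0.08, 2.09], [-2.65, 2.65]. Speed limits (rad/s): [2.22, 2.22, 2.79, 2.79, 3.14, 3.14, 3.14].

INTERFACE

Orientations are given as a rotation vector (axis times angle).
In Python, from station import arm, camera, spot_in gives the robot as it stands.
- The arm moves only by the shell command python3 -m handwheel 'ROWS'. ROWS is JSON, a list of rows, each a list of 3 entries, a list of its own where there are three numbers: the shift along the world's x, y, z normalised to -1 to 1, where 1 is 0.15 m, then the turn about the world's z normalised to -1 to 1, where 1 is 1.5 rad, then the closure, from 0 (fully open) to 1 (shut). A call has 1 to 8 rows; each row is the pose to reach, as a shift and turn from the pose commanded when the call began; what a row does not reach only later rows make up. A row lasts 1/8 s, in which the tool goes at most 62.5 mm and 10.7 degrees, less where a joint would pass 70% of its speed; a pose out of reach is approached as far as the arm can. A call with a number of a shift or a turn outside -1 to 1 is refused whole. A call with a gripper value outside its range is refused whole. The fingers move at their own pace and stop on an object; the grip force is fixed at half the most. Time passes only in rows, so rows that repeat a pose let the fingers close. It gives the time, the measured TCP pose, the force, the opening and the grip force at its end, in the units of the state.
- arm.get_obs(): the state, without advancing time (a new reading comes with each control period).
- camera(name): name is "side" or "top" or "wrist"; returns a dict with "pixels" (384x512x3 uint8, red, green, blue), "intrinsics" (3x3 intrinsics, pixels), "rvec" (rotation vector, rad) and "tvec" (3), from world to camera coordinates, as OpenCV has them. Camera axes: x right, y down, z forward; pixel columns grow to the right and rows downward; lengths in m; the calibration is good to about 2 mm. A picture is of the moment at which its call begins. There is no depth.
- arm.close_job(): hands the job in; it is judged then, once.
Trained networks look in a picture, given as the dict that the camera call returned (one of the last four; its "shot" number tells which), for a name from the list of things; names that differ only in an ending like _2 or _b are one class to them, and where a whole thing is asked for, a point or a joint stands for the part that bears it (a point fixed in the world has none). Each returns a list of dicts, best first, with "score" (0 to 1); they miss things now and then, are a little off and sometimes report something else, mostly with a low value. They report only what shows in the picture. A call takes as long as a camera call.
- spot_in(label, picture): "extent" ([left, top, right, bottom] in pixels, round what is visible of it).
The state is a dict: "clock": time; "joints": joint angles; "joint_velocities": joint speeds; "effort": joint torques, N m; "eef_pos": TCP position; "eef_rot": TCP orientation; "wrist_force": force on the tool from outside, world axes, zero at the start; "wrist_torque": the same for the moment, N m; "grip_width": opening from 0.0 (shut) to 1.0 (fully open); "grasp_force": force on a finger pad.
Only numpy, scipy, OpenCV 4.12 (cv2) and the standard library are available. Lean on these libraries where they do the work, as an engineer would, in place of code of your own. Each camera call takes 0.05 s, during which the arm holds its last target. There are 200 camera calls.

TASK

Get the chopping board ready for cutting: slide it along the worktop until its short end sits flush along the stop rail of the screw clamp, without ramming it. Then take the crank knob and wind the screw down (clockwise seen from above) until its foot meets the board, and nip it up just snug by feel, roughly 20 degrees of crank past first touch, never cranking it hard. Let go of the clamp with the board held flush, and leave the other things where they stand.

Things in the scene. Friction and masses are not known exactly. Their poses are not given: they have to be found in the camera images.
- clamp: Grey metal screw hold-down, fixed to the worktop: a low stop rail, a post behind it and an arm that overhangs the board. Origin on the worktop (z = 0) straight under the vertical screw axis; its +y axis points from the screw to the rail and post. The post (36 mm wide) stands at y = 68 to 100 mm. No fixed part is higher than 120 mm.
- stop_face (a point): Middle of the rail's straight stop face, 12 mm above the worktop, at y = +50 mm in the clamp's frame. The face is 190 mm long along the clamp's x, 27 mm high, and looks to the clamp's -y.
- board: Wooden board, 210 mm along x, 300 mm along y, 22 mm thick, 0.7 kg, loose; origin: centre of the underside. Starts with its +y end under the arm, 35 to 65 mm short of the stop face, up to 0.1 rad askew. Flush: origin at y = -100 mm in the clamp's frame, y axes agree. Sliding it takes about 4 to 9 N; at the stop the push rises steeply. Grippy: a corner that meets the rail first jams, so square the board up on the way.
- foot: Dark round steel foot, 48 mm in diameter, at the screw's lower end, above the board; its underside starts 20 to 40 mm above the board's top. Origin on the screw axis, inside the spindle, higher than the underside. It turns with the screw and is sprung along it (12 N per mm): clamping force grows about 0.8 N per degree of crank after first touch.
- screw_axis (a point): Point on the fixed vertical screw axis, 120 mm above the worktop. The arm runs from the post to a round nut boss (42 mm across) on this axis, 88 to 120 mm above the worktop.
- knob_grip (a point): Middle of the black crank knob: upright rounded grip, 20 mm in diameter, 46 mm tall, spinning freely on its pin, 45 mm out from the screw axis. The point is 25 mm above the knob's lower end, where the flat crank arm lies, and 21 mm below its top. Height 182 to 203 mm at the start; its angle varies.
- spindle: The dark screw with its crank arm. Clockwise seen from above lowers it, with knob and foot, by 4 mm per radian (25 mm a turn); 0.7 to 1.6 turns bring the foot to the board. Running free, pushing the knob round takes 1 to 3 N, uneven round the circle; once the foot bears (and rubs on the board) that push rises by 3 to 4 N per 10 N of clamping force over the free-running reading. The screw stays where it is left.
- salt: Salt shaker, 44 mm across, 90 mm tall, standing behind the clamp's post; bystander.
- spice: Spice jar, 45 mm across, 98 mm tall, standing behind the clamp's post; bystander.
- garlic: Garlic bulb, 55 mm, behind the clamp's post; bystander.
- mug: Spotted mug, 96 mm tall, by the dish rack at the far right; bystander.
- glass: Drinking glass, 81 mm across, 87 mm tall, by the dish rack at the far right; bystander.
- tin: Short tin, 75 mm across, 58 mm tall, by the dish rack at the far right; bystander.

How it is judged:
By the outcome, as a careful person would: the job done as asked, in the order asked, and still so for the second after the job is handed in, with the robot touching nothing.
It also fails if it takes over 69 s, if anything falls off the work surface, if the arm or the gripper's body presses on something with over 40 N, if the wrist force passes 120 N, or if a joint passes its speed limit or range.

## Working session

There is one attempt and no reset: what is moved stays moved. The work goes in short steps, Python scripts to look and compute and a shell command to move; the robot and the scene stay as the last step left them, time stands still between calls to the robot, and variables do not carry over. Pictures are saved under pics/ and viewed, at most 10 in all, crops included, and the job is handed in when it is done.

```bash
mkdir -p pics; ls; cat > h.py <<'E'
import numpy as np, cv2
from station import arm, camera, spot_in
def save(c,n): cv2.imwrite('pics/'+n,cv2.cvtColor(c['pixels'],cv2.COLOR_RGB2BGR))
def ray(c,uv):
    R=cv2.Rodrigues(np.array(c['rvec'],float))[0];t=np.array(c['tvec'],float).ravel()
    d=R.T@np.linalg.inv(np.array(c['intrinsics'],float))@np.array([uv[0],uv[1],1.]);return -R.T@t,d
def atz(c,uv,z):
    o,d=ray(c,uv);return o+d*(z-o[2])/d[2]
def proj(c,p):
    return cv2.projectPoints(np.array(p,float).reshape(-1,3),np.array(c['rvec'],float),np.array(c['tvec'],float),np.array(c['intrinsics'],float),None)[0].reshape(-1,2)
E
python3 - <<'E'
from h import *
ims=[]
for n in ['side','top']:
    c=camera(n);save(c,n+'1.png');print(n,ray(c,(256,192))[0].round(3),ray(c,(256,192))[1].round(2))
    for l in ['clamp','stop_face','board','foot','screw_axis','knob_grip','spindle','salt','spice','garlic']:
        print(l,[(np.round(d['score'],2),np.round(d['extent'],0).tolist()) for d in spot_in(l,c)[:2]])
o=arm.get_obs();print(o['clock'],o['eef_pos'],o['eef_rot'],o['grip_width'])
E
```

```text
pics
side [-0.206  1.104  0.731] [ 0.48 -0.77 -0.42]
clamp [(np.float64(0.68), [174.0, 195.0, 225.0, 280.0])]
stop_face [(np.float64(0.91), [176.0, 196.0, 226.0, 281.0])]
board [(np.float64(0.93), [197.0, 209.0, 285.0, 266.0]), (np.float64(0.24), [318.0, 163.0, 332.0, 182.0])]
foot [(np.float64(0.44), [206.0, 236.0, 217.0, 248.0])]
screw_axis []
knob_grip [(np.float64(0.45), [205.0, 194.0, 223.0, 251.0]), (np.float64(0.4), [219.0, 196.0, 223.0, 210.0])]
spindle [(np.float64(0.75), [173.0, 194.0, 226.0, 281.0]), (np.float64(0.65), [203.0, 196.0, 221.0, 251.0])]
salt [(np.float64(0.81), [182.0, 263.0, 197.0, 298.0])]
spice [(np.float64(0.96), [158.0, 254.0, 177.0, 290.0])]
garlic [(np.float64(0.39), [154.0, 258.0, 159.0, 271.0])]
top [-0.319  0.131  1.725] [ 0.45 -0.08 -0.89]
clamp [(np.float64(0.82), [147.0, 187.0, 195.0, 238.0]), (np.float64(0.39), [315.0, 183.0, 337.0, 211.0])]
stop_face [(np.float64(0.84), [149.0, 193.0, 197.0, 234.0]), (np.float64(0.39), [316.0, 183.0, 335.0, 209.0])]
board [(np.float64(0.77), [185.0, 182.0, 264.0, 239.0])]
foot [(np.float64(0.67), [344.0, 178.0, 366.0, 205.0])]
screw_axis [(np.float64(0.94), [150.0, 194.0, 195.0, 233.0])]
knob_grip [(np.float64(0.56), [181.0, 206.0, 188.0, 211.0]), (np.float64(0.39), [187.0, 193.0, 195.0, 201.0])]
spindle [(np.float64(0.64), [176.0, 195.0, 193.0, 211.0])]
salt [(np.float64(0.67), [136.0, 222.0, 153.0, 240.0])]
spice [(np.float64(0.73), [134.0, 201.0, 147.0, 221.0])]
garlic [(np.float64(0.68), [142.0, 189.0, 152.0, 200.0])]
1.1 [ 0.2743414  -0.5892482   0.23056079] [-3.06730893e+00 -6.79053596e-01  5.83016295e-06] 0.9933867078114635
```

```bash
python3 - <<'E'
import cv2,numpy as np
a=cv2.imread('pics/side1.png')[180:305,140:300];b=cv2.imread('pics/top1.png')[160:260,120:280]
a=cv2.resize(a,None,fx=5,fy=5,interpolation=2)[:, :];b=cv2.resize(b,None,fx=5,fy=5,interpolation=2)
cv2.imwrite('pics/a.png',a[:600]);cv2.imwrite('pics/b.png',b)
E
```

```text
(no output)
```

View pics/a.png

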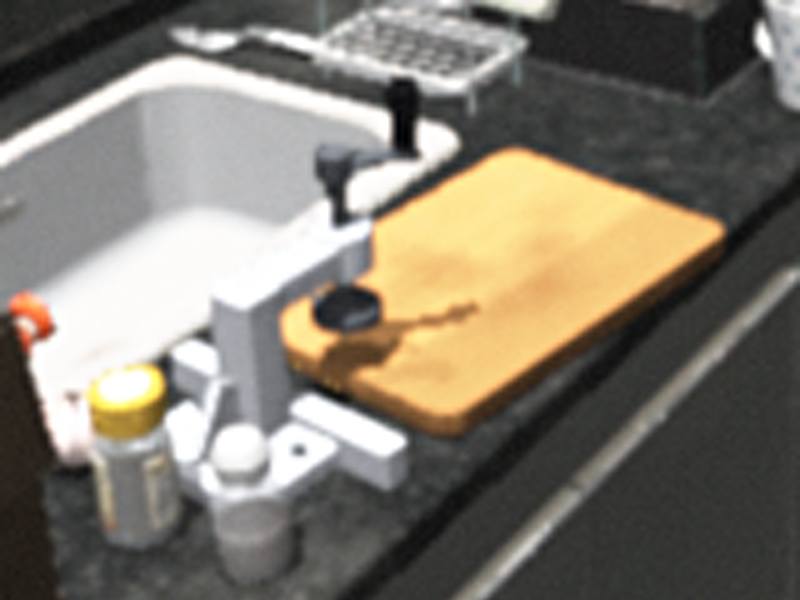

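View pics/b.png

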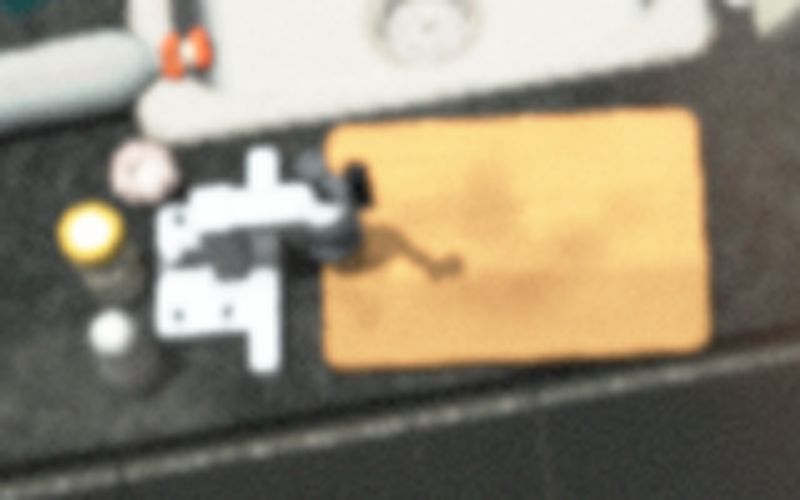

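Side view shows the clamp at left with its arm over the board's near end, the knob at crop (403,115) and the foot at (345,305). In the top view the rail face runs from crop (281,147) to (281,373), and the board spans (325,110)–(710,368), with a gap of about 45 crop px between them.

```bash
cat >> h.py <<'E'
def board(c,roi=None):
    hsv=cv2.cvtColor(c['pixels'],cv2.COLOR_RGB2HSV)
    m=cv2.inRange(hsv,(8,70,90),(28,255,255))
    n,lab,st,_=cv2.connectedComponentsWithStats(m)
    k=1+np.argmax(st[1:,4]);m=(lab==k).astype(np.uint8)
    ct=max(cv2.findContours(m,cv2.RETR_EXTERNAL,cv2.CHAIN_APPROX_NONE)[0],key=cv2.contourArea)[:,0]
    P=np.array([atz(c,p,.022)[:2] for p in ct])
    return P
E
python3 - <<'E'
from h import *
c=camera('top')
P=board(c);r=cv2.minAreaRect((P*1000).astype(np.float32));print('board',r);print(cv2.boxPoints(r).round())
f=lambda x,y:(120+(x-2)/5,160+(y-2)/5)
for q in [(281,147),(281,373),(248,147),(249,373)]: print('rail',atz(c,f(*q),.027).round(4))
s=camera('side')
g=lambda x,y:(140+(x-2)/5,180+(y-2)/5)
def tri(a,b):
    o1,d1=ray(c,a);o2,d2=ray(s,b)
    t=np.linalg.lstsq(np.array([d1,-d2]).T,o2-o1,rcond=None)[0];p,q=o1+d1*t[0],o2+d2*t[1];return (p+q)/2,np.linalg.norm(p-q)
print('knobtop',tri(f(356,180),g(404,82)))
print('rail fronts side',[atz(s,g(*q),.027).round(4) for q in [(408,440),(300,397)]])
print('foot z~.05..',[atz(s,g(347,310),z).round(3) for z in(.042,.05,.06)])
E
```

```text
board ((497.40380859375, 120.26385498046875), (310.1803283691406, 222.41082763671875), 82.64832305908203)
[[367. -19.]
 [588. -48.]
 [628. 260.]
 [407. 288.]]
rail [0.6078 0.295  0.027 ]
rail [0.4126 0.3166 0.027 ]
rail [0.6129 0.3212 0.027 ]
rail [0.4173 0.3408 0.027 ]
knobtop (array([0.47156519, 0.22793366, 0.21238037]), np.float64(0.0029425857282613316))
rail fronts side [array([0.4151, 0.3216, 0.027 ]), array([0.5004, 0.3186, 0.027 ])]
foot z~.05.. [array([0.522, 0.241, 0.042]), array([0.513, 0.251, 0.05 ]), array([0.503, 0.264, 0.06 ])]
```

```bash
python3 -m handwheel '[[[0.1,0.35,0.05],0.06,0],[[0.2,0.7,0.1],0.12,0],[[0.33,1,0.15],0.171,0]]'; python3 -m handwheel '[[[0.1,0.35,0.05],0.06,0],[[0.2,0.7,0.1],0.12,0],[[0.33,1,0.15],0.171,0]]';python3 -m handwheel '[[[0.1,0.35,0.05],0.06,0],[[0.2,0.7,0.1],0.12,0],[[0.33,1,0.15],0.171,0]]';python3 -m handwheel '[[[0.1,0.3,0.05],0.06,0],[[0.2,0.6,0.1],0.12,0],[[0.31,0.8,0.15],0.171,0],[[0.31,0.8,0.15],0.171,0]]'
python3 - <<'E'
from h import *
c=camera('wrist');save(c,'w1.png');print(ray(c,(256,192)))
o=arm.get_obs();print(o['clock'],o['eef_pos'],o['eef_rot'],o['joints'])
E
```

```text
clock: 1.58
eef_pos: [0.3241, -0.4375, 0.2534]
eef_rot: [2.954, 1.07, 0.0]
wrist_force: [1.6, 0.8, -0.4]
grip_width: 1.002
grasp_force: 0.0
clock: 1.95
eef_pos: [0.3736, -0.2874, 0.2761]
eef_rot: [2.792, 1.439, 0.0]
wrist_force: [0.1, 0.3, -0.3]
grip_width: 0.999
grasp_force: 0.0
clock: 2.33
eef_pos: [0.4231, -0.1373, 0.2987]
eef_rot: [2.584, 1.784, 0.0]
wrist_force: [0.9, -0.5, -0.3]
grip_width: 1.0
grasp_force: 0.0
clock: 2.82
eef_pos: [0.4702, -0.0165, 0.3212]
eef_rot: [2.333, 2.103, 0.002]
wrist_force: [-0.7, -0.6, -0.0]
grip_width: 0.998
grasp_force: 0.0
(array([0.47733582, 0.05188253, 0.47534118]), array([-0.01231345, -0.24988896, -0.96830289]))
2.875 [ 0.46957089 -0.0184814   0.32069521] [2.33727943e+00 2.09894130e+00 2.32636859e-04] [ 0.50100057 -0.04958882 -0.52751432  1.71236355 -0.02503088  1.4718825
 -0.13086014]
```

View pics/w1.png

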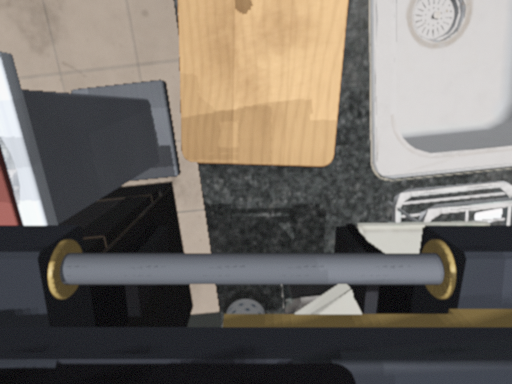

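The wrist view shows the board's near end edge from (195,161) to (328,165); the clamp is out of frame, so I shift over to see it.

```bash
python3 -m handwheel '[[[0.05,0.35,0.2],0,0],[[0.1,0.7,0.4],0,0],[[0.13,1,0.5],0,0],[[0.13,1,0.5],0,0],[[0.13,1,0.5],0,0]]' | head -2
python3 - <<'E'
from h import *
c=camera('wrist');save(c,'w2.png');print(ray(c,(256,192)))
for l in ['stop_face','board','foot','knob_grip','spindle']:
        print(l,[(np.round(d['score'],2),np.round(d['extent'],0).tolist()) for d in spot_in(l,c)[:2]])
P=board(c);r=cv2.minAreaRect((P*1000).astype(np.float32));print('board',r);print(cv2.boxPoints(r).round())
E
```

```text
clock: 3.5
eef_pos: [0.4889, 0.129, 0.3949]
(array([0.49694279, 0.19757696, 0.54898099]), array([-0.01627306, -0.25121049, -0.96790241]))
stop_face [(np.float64(0.9), [188.0, 0.0, 321.0, 87.0])]
board [(np.float64(0.58), [191.0, 52.0, 331.0, 242.0])]
foot [(np.float64(0.68), [247.0, 64.0, 272.0, 78.0])]
knob_grip [(np.float64(0.7), [216.0, 66.0, 240.0, 90.0])]
spindle [(np.float64(0.97), [218.0, 30.0, 267.0, 91.0])]
board ((496.885986328125, 123.30635070800781), (300.8039855957031, 211.4226531982422), 82.5595474243164)
[[373. -12.]
 [582. -40.]
 [621. 259.]
 [412. 286.]]
```

View pics/w2.png

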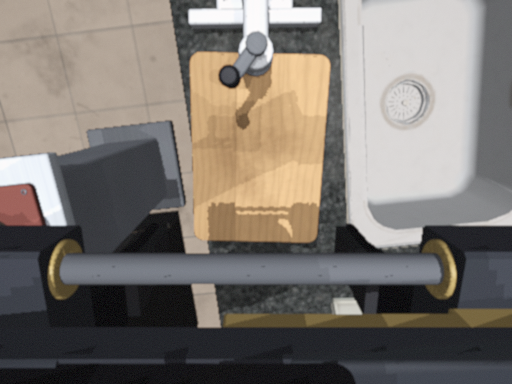

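Now the board is (190,52)–(331,242), the rail (188,9)–(321,24), the knob top at (230,76) and the crank hub near (256,45). Next I'll measure the rail edge accurately.

```bash
python3 - <<'E'
from h import *
c=camera('wrist');g=cv2.cvtColor(c['pixels'],cv2.COLOR_RGB2GRAY).astype(float)
for u in (200,300,): print(u,g[4:34,u].astype(int).tolist())
F=[];B=[]
for u in list(range(196,236))+list(range(280,316)):
    col=g[:34,u];d=np.diff(col)
    k=12+np.argmin(d[12:32]);F.append((u,k+.5));k=np.argmax(d[:16]);B.append((u,k+.5))
for E,z in((F,.0),(F,.027),(B,.027)):
    P=np.array([atz(c,p,z)[:2] for p in E]);v=cv2.fitLine(P.astype(np.float32),cv2.DIST_HUBER,0,.001,.001).ravel();print(z,v,np.arctan(v[1]/v[0]),'y at x=.51:',v[3]+(.51-v[2])*v[1]/v[0])
# ends
r=g[16];print('row16',r[182:196].astype(int),r[314:328].astype(int))
for q in ((188,16),(321.5,16)): print(atz(c,q,.027))
print('hubtop?',[atz(c,(256,44),z).round(4) for z in (.15,.17,.18,.19)])
print('knobtop',[atz(c,(230,75.5),z).round(4) for z in (.203,.213,.223)])
P=proj(c,[[.5045,.256,.12]]);print(P)
E
```

```text
200 [81, 82, 78, 72, 85, 157, 220, 244, 250, 250, 250, 250, 251, 251, 251, 251, 251, 252, 247, 230, 196, 143, 92, 81, 79, 67, 57, 52, 47, 50]
300 [80, 71, 60, 78, 159, 223, 246, 251, 251, 250, 251, 251, 251, 251, 250, 251, 251, 248, 228, 190, 136, 92, 81, 78, 62, 48, 46, 50, 58, 60]
0.0 [ 0.9949929  -0.09994531  0.51690555  0.31602287] -0.10011246 y at x=.51: 0.31671652
0.027 [ 0.99499303 -0.09994438  0.51591575  0.3102375 ] -0.10011152 y at x=.51: 0.31083173
0.027 [ 0.9957646  -0.09193946  0.5029394   0.33181697] -0.092069484 y at x=.51: 0.33116508
row16 [ 72  66  60  49  41  70 161 224 248 251 251 250 251 250] [250 251 250 251 252 248 226 168 105  93  95  88  80  73]
[0.41955943 0.33136829 0.027     ]
[0.6086736  0.31041322 0.027     ]
hubtop? [array([0.5084, 0.2638, 0.15  ]), array([0.5078, 0.2606, 0.17  ]), array([0.5075, 0.2589, 0.18  ]), array([0.5072, 0.2573, 0.19  ])]
knobtop [array([0.4783, 0.2294, 0.203 ]), array([0.4789, 0.2285, 0.213 ]), array([0.4794, 0.2276, 0.223 ])]
[[253.18296848  55.85780552]]
```

```bash
python3 -m handwheel '[[[-0.03,-0.33,-0.33],0.002,0],[[-0.06,-0.67,-0.67],0.004,0],[[-0.086,-1,-1],0.006,0],[[-0.086,-1,-1],0.006,0]]'|head -2; python3 -m handwheel '[[[0,-0.28,-0.33],0,0],[[0,-0.28,-0.67],0,0],[[0,-0.28,-1],0,0],[[0,-0.28,-1],0,0]]'|head -4; python3 -m handwheel '[[[0,0,-0.25],0,0],[[0,0,-0.4],0,0],[[0,0,-0.5],0,0],[[0,0,-0.5],0,0],[[0,0,-0.5],0,0]]'
```

```text
clock: 4.35
eef_pos: [0.4744, -0.0223, 0.2431]
clock: 4.85
eef_pos: [0.474, -0.0604, 0.0934]
eef_rot: [-2.325, -2.105, 0.004]
wrist_force: [-0.2, 0.2, 0.4]
clock: 5.48
eef_pos: [0.4771, -0.0612, 0.0219]
eef_rot: [2.328, 2.107, 0.002]
wrist_force: [0.3, -0.8, 0.6]
grip_width: 1.003
grasp_force: 0.0
```

```bash
python3 -m handwheel '[[[0.003,0.03,-0.027],0,0],[[0.006,0.06,-0.027],0,0],[[0.009,0.09,-0.027],0,0],[[0.011,0.11,-0.027],0,0],[[0.013,0.13,-0.027],0,0],[[0.015,0.15,-0.027],0,0]]';  python3 -m handwheel '[[[0.002,0.02,0],0,0],[[0.004,0.04,0],0,0],[[0.006,0.06,0],0,0],[[0.008,0.08,0],0,0]]'
```

```text
clock: 6.22
eef_pos: [0.4782, -0.0386, 0.0165]
eef_rot: [-2.33, -2.107, 0.0]
wrist_force: [0.4, 0.8, -0.3]
grip_width: 1.0
grasp_force: 0.0
clock: 6.72
eef_pos: [0.4795, -0.0267, 0.0165]
eef_rot: [2.33, 2.107, -0.0]
wrist_force: [-0.2, -3.0, -1.2]
grip_width: 0.999
grasp_force: 1.9
```

```bash
python3 -m handwheel '[[[0.002,0.02,0],0,0],[[0.004,0.04,0],0,0],[[0.006,0.06,0],0,0],[[0.008,0.08,0],0,0],[[0.009,0.09,0],0,0]]';  python3 - <<'E'
from h import *
c=camera('top')
P=board(c);r=cv2.minAreaRect((P*1000).astype(np.float32));print('board',r)
P=P[P[:,1]>P[:,1].max()-.02]
m=camera('side');save(m,'s2.png')
E
```

```text
clock: 7.35
eef_pos: [0.4807, -0.0131, 0.0165]
eef_rot: [-2.329, -2.108, 0.0]
wrist_force: [-0.5, -4.1, 0.5]
grip_width: 0.998
grasp_force: 2.2
board ((495.240234375, 148.19558715820312), (303.2925720214844, 222.08929443359375), 84.39866638183594)
```

```bash
python3 -m handwheel '[[[0.001,0.015,0],0,0],[[0.003,0.03,0],0,0],[[0.005,0.045,0],0,0],[[0.006,0.06,0],0,0]]'|sed -n '1,2p;4p';python3 -m handwheel '[[[0.001,0.01,0],0,0],[[0.002,0.02,0],0,0]]'|sed -n '1,2p;4p';
```

```text
clock: 7.95
eef_pos: [0.4817, -0.0041, 0.0165]
wrist_force: [-0.6, -5.2, 0.8]
clock: 8.2
eef_pos: [0.482, -0.0011, 0.0165]
wrist_force: [-0.2, -3.9, 1.3]
```

```bash
python3 -m handwheel '[[[0.001,0.01,0],0,0],[[0.002,0.02,0],0,0]]'|sed -n '1,2p;4p';
```

```text
clock: 8.45
eef_pos: [0.4823, 0.0017, 0.0165]
wrist_force: [-0.3, -10.4, 2.3]
```

```bash
python3 -m handwheel '[[[0.001,0.008,0],0,0],[[0.0015,0.015,0],0,0]]'|sed -n '1,2p;4p';
```

```text
clock: 8.7
eef_pos: [0.4822, 0.0018, 0.0165]
wrist_force: [-1.7, -14.7, 4.6]
```

```bash
python3 -m handwheel '[[[0.0005,0.005,0],0,0],[[0.001,0.01,0],0,0]]'|sed -n '1,2p;4p';python3 - <<'E'
from h import *
c=camera('top');o=arm.get_obs();print(o['wrist_torque'],o['wrist_force'],o['eef_rot'])
P=board(c);r=cv2.minAreaRect((P*1000).astype(np.float32));print('board',r)
b=c['pixels'][170:250,130:210,::-1];cv2.imwrite('pics/t2.png',cv2.resize(b,None,fx=7,fy=7,interpolation=2))
E
```

```text
clock: 8.95
eef_pos: [0.4823, 0.0019, 0.0165]
wrist_force: [-2.5, -20.3, 5.6]
[-3.9865531   0.36689425  0.39005491] [ -2.49584374 -17.40797491   5.38283732] [ 2.3297473   2.10388819 -0.00594269]
board ((496.1918029785156, 159.59695434570312), (295.65185546875, 221.75927734375), 84.2311782836914)
```

View pics/t2.png

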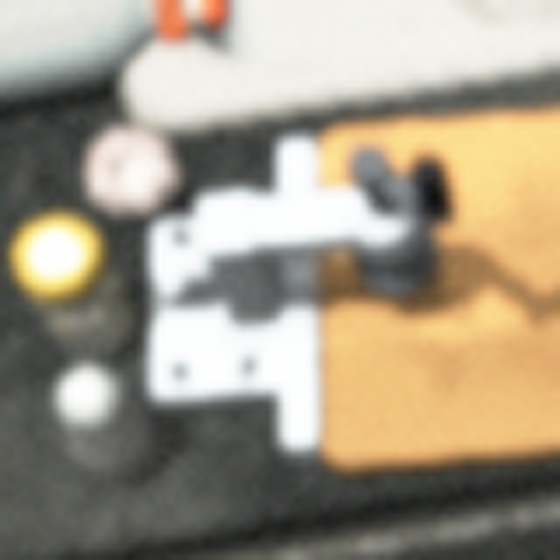

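The board's edge at x≈322 meets the rail face at x≈320 along its whole length, so it is flush. I'll back off and look from above.

```bash
python3 -m handwheel '[[[-0.01,-0.1,0],0,0],[[-0.015,-0.17,0.1],0,0],[[-0.015,-0.17,0.5],0,0],[[-0.015,-0.17,0.9],0,0]]'|sed -n '1,2p;4p';python3 -m handwheel '[[[0,0.1,0.4],0,0],[[0,0.3,0.8],0,0],[[0,0.6,1],0,0]]'|sed -n '1,2p;4p';python3 -m handwheel '[[[0.02,0.25,0.3],0,0],[[0.04,0.5,0.5],0,0],[[0.04,0.7,0.6],0,0],[[0.04,0.7,0.6],0,0],[[0.04,0.7,0.6],0,0]]'|sed -n '1,2p;4p'
python3 - <<'E'
from h import *
c=camera('wrist');save(c,'w3.png');g=cv2.cvtColor(c['pixels'],cv2.COLOR_RGB2GRAY).astype(float)
P=board(c);r=cv2.minAreaRect((P*1000).astype(np.float32));print('board',r);print(cv2.boxPoints(r).round(1))
for l in ['knob_grip','spindle','foot','stop_face']:
        print(l,[(np.round(d['score'],2),np.round(d['extent'],1).tolist()) for d in spot_in(l,c)[:2]])
E
```

```text
clock: 9.5
eef_pos: [0.4799, -0.019, 0.1527]
wrist_force: [1.8, -0.2, -0.2]
clock: 9.88
eef_pos: [0.481, 0.0708, 0.3044]
wrist_force: [1.2, 0.4, -0.7]
clock: 10.5
eef_pos: [0.4863, 0.1747, 0.3908]
wrist_force: [0.3, -0.6, -0.3]
board ((495.6180725097656, 161.67633056640625), (298.2919921875, 211.41746520996094), 84.36323547363281)
[[375.8  23.6]
 [586.2   2.9]
 [615.5 299.7]
 [405.1 320.5]]
knob_grip [(np.float64(0.67), [226.6, 110.6, 247.5, 137.5])]
spindle [(np.float64(0.76), [226.3, 76.0, 273.8, 136.8])]
foot []
stop_face [(np.float64(0.68), [195.5, 1.1, 328.6, 131.1])]
```

View pics/w3.png

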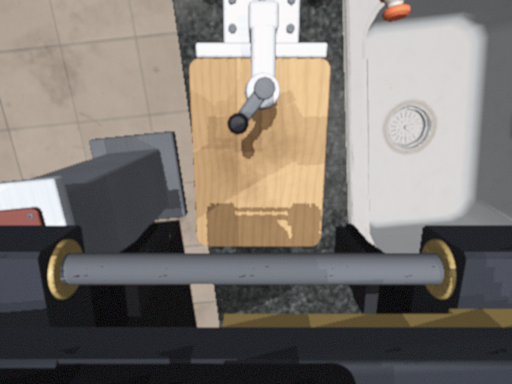

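The board is flush under the rail, with the knob top at (237,123) and the boss at (262,91). I'll locate the knob and axis from these.

```bash
cat >> h.py <<'E'
def tri(c,a,s,b):
    o1,d1=ray(c,a);o2,d2=ray(s,b)
    t=np.linalg.lstsq(np.array([d1,-d2]).T,o2-o1,rcond=None)[0];p,q=o1+d1*t[0],o2+d2*t[1];return ((p+q)/2).round(4),np.linalg.norm(p-q).round(4)
E
python3 - <<'E'
from h import *
c=camera('wrist');s=camera('side')
print('boss',atz(c,(262.5,91),.12).round(4))
print([ (z,atz(c,(237.5,123.5),z).round(4)) for z in (.205,.212,.22)])
g=lambda x,y:(140+(x-2)/5,180+(y-2)/5)
print('knob top',tri(c,(237.5,123.5),s,g(404,82)))
for l in ('knob_grip','spindle'): print([(d['score'],np.round(d['extent'],1)) for d in spot_in(l,s)[:3]])
im=s['pixels'][188:216,205:235,::-1];print(cv2.cvtColor(s['pixels'],cv2.COLOR_RGB2GRAY)[190:218,216:226])
gr=cv2.cvtColor(c['pixels'],cv2.COLOR_RGB2GRAY)[105:140,220:252]
h=cv2.HoughCircles(cv2.resize(gr,None,fx=6,fy=6,interpolation=2),cv2.HOUGH_GRADIENT,1,60,param1=80,param2=15,minRadius=35,maxRadius=80)
print(None if h is None else [(220+a/6,105+b/6,r/6) for a,b,r in h[0][:3]])
E
```

```text
boss [0.5081 0.2589 0.12  ]
[(0.205, array([0.4774, 0.2272, 0.205 ])), (0.212, array([0.4777, 0.2275, 0.212 ])), (0.22, array([0.4781, 0.2278, 0.22  ]))]
knob top (array([0.4764, 0.2264, 0.2111]), np.float64(0.0032))
[(0.43, array([177.7, 195.8, 225.1, 282. ]))]
[(0.77, array([203.3, 192.7, 223.3, 249.5]))]
[[164 143 130 141 144 129 115 123 146 159]
 [135 132 158 167 154 131 124 134 147 148]
 [187 173 181 169 125 120 153 167 165 160]
 [237 236 237 230 188 171 176 166 127 128]
 [212 217 216 233 227 220 218 221 186 167]
 [173 168 118 113 117 119 152 213 235 234]
 [114 124  60  23  27  30  60 140 200 214]
 [ 64  59  34  26  28  26  33  94 164 192]
 [ 52  29  20  27  27  22  21  51 115 158]
 [ 52  26  18  20  22  18  13  31  68  89]
 [ 60  28  18  18  17  17  10  34  59  60]
 [128  71  25  14  16  18  17  34  58  64]
 [227 170  64  10  16  16  14  39  63  63]
 [255 246 113  12  10  15  23  71 119  95]
 [255 253 127  13  14  14  39 135 210 191]
 [255 255 128  14  16  10  48 173 255 255]
 [252 251 122  12  11  13  56 187 255 255]
 [234 230 112  10  10   7  53 189 255 255]
 [192 192  93  15  11   7  53 186 255 255]
 [174 168  98  35  21  16  49 157 253 255]
 [146 135 101  66  47  40  40  95 204 253]
 [124 131 119 102  97  88  80 116 199 244]
 [131 186 201 200 199 199 192 206 231 224]
 [219 253 255 255 255 255 251 247 229 191]
 [253 255 255 255 255 255 239 221 182 117]
 [252 252 252 252 251 240 197 165 108  63]
 [251 252 250 243 227 179 115  85  62  57]
 [251 249 237 214 173 106  62  58  61  61]]
[(np.float32(237.75), np.float32(122.916664), np.float32(10.5))]
```

```bash
python3 - <<'E'
from h import *
s=camera('side')
for z in (.157,.162,.167,.19,.203,.208,.213,.218): print(z,proj(s,[[.4775,.2273,z]]))
E
```

```text
0.157 [[220.44946521 211.74477652]]
0.162 [[220.35563566 210.3231732 ]]
0.167 [[220.26149491 208.89685497]]
0.19 [[219.82439506 202.27439331]]
0.203 [[219.57435316 198.48603047]]
0.208 [[219.47760116 197.02014939]]
0.213 [[219.3805233  195.54933123]]
0.218 [[219.28311793 194.073551  ]]
```

```bash
python3 -m handwheel '[[[-0.03,0.18,-0.2],0,0],[[-0.059,0.35,-0.5],0,0],[[-0.059,0.35,-0.85],0,0],[[-0.059,0.35,-0.85],0,0],[[-0.059,0.35,-0.85],0,0]]'|sed -n '1,4p'; python3 - <<'E'
from h import *
c=camera('wrist');o=arm.get_obs();print(o['eef_pos'])
print([(d['score'],np.round(d['extent'],1)) for d in spot_in('knob_grip',c)[:3]],proj(c,[[.4775,.2273,.212],[.5085,.2597,.12]]))
save(c,'w4.png')
E
```

```text
clock: 11.62
eef_pos: [0.4784, 0.2277, 0.266]
eef_rot: [2.33, 2.107, 0.003]
wrist_force: [0.4, -0.3, 0.5]
[0.47869882 0.22780477 0.26647108]
[(0.62, array([236.3, 184.3, 265.7, 231.1]))] [[250.09050914 214.79280264]
 [281.11385666 145.17572493]]
```

View pics/w4.png

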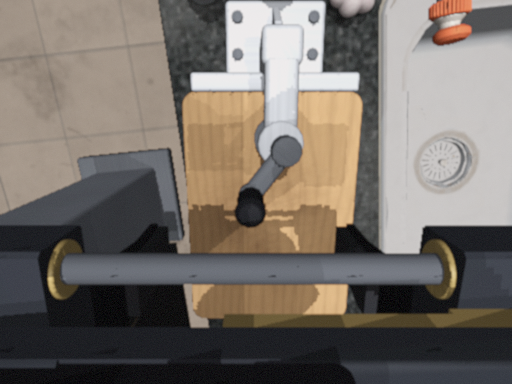

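The knob top is at (251,209) and the boss at (279,140), both slightly beyond the prediction; recomputing.

```bash
python3 - <<'E'
from h import *
c=camera('wrist')
print([atz(c,(251,208.5),z).round(4) for z in (.208,.212,.218)],atz(c,(278.5,140),.12).round(4))
P=np.array([atz(c,q,.027) for q in((190,89),(359,90),(190,74),(359,74))]);print(P.round(4))
E
```

```text
[array([0.4788, 0.2304, 0.208 ]), array([0.4789, 0.2317, 0.212 ]), array([0.4791, 0.2335, 0.218 ])] [0.5071 0.2648 0.12  ]
[[0.4187 0.3222 0.027 ]
 [0.6091 0.302  0.027 ]
 [0.4211 0.338  0.027 ]
 [0.6094 0.3192 0.027 ]]
```

```bash
python3 -m handwheel '[[[-0.004,0.011,-0.2],0,0],[[-0.004,0.011,-0.4],0,0],[[-0.004,0.011,-0.55],0,0],[[-0.004,0.011,-0.55],0,0.3],[[-0.004,0.011,-0.55],0,0.6],[[-0.004,0.011,-0.55],0,1],[[-0.004,0.011,-0.55],0,1],[[-0.004,0.011,-0.55],0,1]]'; python3 -m handwheel '[[[0,0,0],0,1],[[0,0,0],0,1]]'
```

```text
clock: 12.78
eef_pos: [0.4771, 0.2292, 0.1818]
eef_rot: [2.33, 2.107, 0.001]
wrist_force: [-0.4, 0.4, 0.6]
grip_width: 0.518
grasp_force: 0.0
clock: 13.02
eef_pos: [0.4769, 0.2292, 0.1815]
eef_rot: [-2.33, -2.107, 0.0]
wrist_force: [0.1, 0.4, -0.4]
grip_width: 0.284
grasp_force: 0.0
```

```bash
python3 -m handwheel '[[[0,0,0],0,1],[[0,0,0],0,1],[[0,0,0],0,1]]'; python3 - <<'E'
from h import *
o=arm.get_obs();p=o['eef_pos'];print(p,o['wrist_force'])
S=np.array([.508,.262]);r=p[:2]-S;a0=np.arctan2(r[1],r[0]);print(np.degrees(a0),np.linalg.norm(r))
for R in(.045,):
  base=S+R*np.array([np.cos(a0),np.sin(a0)])
  for d in range(0,400,8):
    a=a0-np.radians(d);q=S+R*np.array([np.cos(a),np.sin(a)]);v=(q-base)/.15;print(d,v.round(3),round(-.004*np.radians(d)/.15,4),end=' | ')
E
```

```text
clock: 13.4
eef_pos: [0.4771, 0.2292, 0.1815]
eef_rot: [2.33, 2.108, 0.0]
wrist_force: [2.3, 0.5, -0.3]
grip_width: 0.223
grasp_force: 29.9
[0.47705612 0.22919313 0.18147603] [ 2.25139495  0.47983658 -0.31496123]
-133.32611880532934 0.04509783575344082
0 [0. 0.] -0.0 | 8 [-0.028  0.031] -0.0037 | 16 [-0.052  0.065] -0.0074 | 24 [-0.071  0.103] -0.0112 | 32 [-0.084  0.142] -0.0149 | 40 [-0.092  0.183] -0.0186 | 48 [-0.094  0.225] -0.0223 | 56 [-0.09   0.267] -0.0261 | 64 [-0.081  0.308] -0.0298 | 72 [-0.065  0.347] -0.0335 | 80 [-0.045  0.383] -0.0372 | 88 [-0.019  0.416] -0.041 | 96 [0.01  0.446] -0.0447 | 104 [0.044 0.471] -0.0484 | 112 [0.081 0.491] -0.0521 | 120 [0.12  0.506] -0.0559 | 128 [0.161 0.515] -0.0596 | 136 [0.202 0.518] -0.0633 | 144 [0.244 0.516] -0.067 | 152 [0.285 0.508] -0.0707 | 160 [0.325 0.494] -0.0745 | 168 [0.362 0.475] -0.0782 | 176 [0.396 0.45 ] -0.0819 | 184 [0.426 0.422] -0.0856 | 192 [0.453 0.389] -0.0894 | 200 [0.474 0.353] -0.0931 | 208 [0.49  0.314] -0.0968 | 216 [0.501 0.274] -0.1005 | 224 [0.506 0.232] -0.1043 | 232 [0.505 0.19 ] -0.108 | 240 [0.498 0.149] -0.1117 | 248 [0.485 0.109] -0.1154 | 256 [0.467 0.071] -0.1191 | 264 [0.444 0.036] -0.1229 | 272 [0.417 0.005] -0.1266 | 280 [ 0.385 -0.022] -0.1303 | 288 [ 0.35  -0.045] -0.134 | 296 [ 0.312 -0.062] -0.1378 | 304 [ 0.272 -0.074] -0.1415 | 312 [ 0.23  -0.081] -0.1452 | 320 [ 0.188 -0.081] -0.1489 | 328 [ 0.147 -0.076] -0.1527 | 336 [ 0.107 -0.065] -0.1564 | 344 [ 0.068 -0.048] -0.1601 | 352 [ 0.032 -0.027] -0.1638 | 360 [0. 0.] -0.1676 | 368 [-0.028  0.031] -0.1713 | 376 [-0.052  0.065] -0.175 | 384 [-0.071  0.103] -0.1787 | 392 [-0.084  0.142] -0.1824 |
```

```bash
python3 -m handwheel '[[[-0.028,0.031,-0.004],0,1],[[-0.052,0.065,-0.007],0,1],[[-0.071,0.103,-0.011],0,1],[[-0.084,0.142,-0.015],0,1]]'|sed -n '1,5p'
```

```text
clock: 13.9
eef_pos: [0.4643, 0.2508, 0.1792]
eef_rot: [2.329, 2.107, 0.0]
wrist_force: [5.3, -1.2, -2.3]
grip_width: 0.223
```

```bash
cat > rows.py <<'E'
import sys,numpy as np
a0=np.radians(-133.326)
def q(d):
    a=a0-np.radians(d);return np.array([.045*np.cos(a),.045*np.sin(a),-.004*np.radians(d)])/.15
s,e,st=map(float,sys.argv[1:4])
for d in np.arange(s+st,e+.01,st): print(d,(q(d)-q(s)).round(3).tolist())
from station import arm
o=arm.get_obs();f=np.array(o['wrist_force']);a=a0-np.radians(s)
print('ang',np.degrees(a)%360,'opposing tang',-f[:2]@[np.sin(a),-np.cos(a)],'radial',f[:2]@[np.cos(a),np.sin(a)],f[2],o['clock'],o['eef_pos'].tolist())
E
python3 -m handwheel '[[[-0.008,0.041,-0.004],0,1],[[-0.01,0.083,-0.007],0,1],[[-0.006,0.125,-0.011],0,1],[[0.003,0.166,-0.015],0,1],[[0.019,0.205,-0.019],0,1],[[0.039,0.241,-0.022],0,1],[[0.065,0.274,-0.026],0,1],[[0.094,0.304,-0.030],0,1]]'|sed -n '1,5p'; python3 rows.py 96 160 8
```

```text
clock: 14.9
eef_pos: [0.4786, 0.2962, 0.1747]
eef_rot: [2.33, 2.107, -0.001]
wrist_force: [2.7, -4.3, 2.6]
grip_width: 0.223
104.0 [0.034, 0.025, -0.004]
112.0 [0.07, 0.045, -0.007]
120.0 [0.109, 0.06, -0.011]
128.0 [0.15, 0.069, -0.015]
136.0 [0.192, 0.072, -0.019]
144.0 [0.234, 0.07, -0.022]
152.0 [0.275, 0.062, -0.026]
160.0 [0.314, 0.048, -0.03]
ang 130.674 opposing tang 0.7780512750239972 radial -5.004527202605029 2.5814847166683847 14.9 [0.4786435106455266, 0.29619804368137553, 0.17472162810732222]
```

```bash
python3 -m handwheel '[[[0.034,0.025,-0.004],0,1],[[0.07,0.045,-0.007],0,1],[[0.109,0.06,-0.011],0,1],[[0.15,0.069,-0.015],0,1],[[0.192,0.072,-0.019],0,1],[[0.234,0.07,-0.022],0,1],[[0.275,0.062,-0.026],0,1],[[0.314,0.048,-0.03],0,1]]'|sed -n '1,1p'; python3 rows.py 160 224 8
```

```text
clock: 15.9
168.0 [0.037, -0.019, -0.004]
176.0 [0.071, -0.043, -0.007]
184.0 [0.102, -0.072, -0.011]
192.0 [0.128, -0.105, -0.015]
200.0 [0.149, -0.141, -0.019]
208.0 [0.165, -0.179, -0.022]
216.0 [0.176, -0.22, -0.026]
224.0 [0.181, -0.261, -0.03]
ang 66.67400000000004 opposing tang 0.4939723897849182 radial -1.5548718263582784 3.1030285936263917 15.9 [0.5257385696570921, 0.30363194755935274, 0.17030495358748293]
```

```bash
python3 -m handwheel '[[[0.037,-0.019,-0.004],0,1],[[0.071,-0.043,-0.007],0,1],[[0.102,-0.072,-0.011],0,1],[[0.128,-0.105,-0.015],0,1],[[0.149,-0.141,-0.019],0,1],[[0.165,-0.179,-0.022],0,1],[[0.176,-0.22,-0.026],0,1],[[0.181,-0.261,-0.03],0,1]]'|sed -n '1,1p'; python3 rows.py 224 256 8
python3 - <<'E'
from h import *
s=camera('side');save(s,'s3.png')
cv2.imwrite('pics/s3c.png',cv2.resize(s['pixels'][180:290,160:270,::-1],None,fx=5,fy=5,interpolation=2))
print([(d['score'],np.round(d['extent'],1)) for d in spot_in('foot',s)[:3]])
E
```

```text
clock: 16.9
232.0 [-0.001, -0.042, -0.004]
240.0 [-0.008, -0.083, -0.007]
248.0 [-0.02, -0.123, -0.011]
256.0 [-0.038, -0.161, -0.015]
ang 2.674000000000035 opposing tang 1.2887351874955992 radial 2.845102920579414 3.3073156649083755 16.9 [0.5531927115907864, 0.2635042023063582, 0.1658620923333317]
[(0.68, array([206.2, 240.4, 218.1, 250.3]))]
```

View pics/s3c.png

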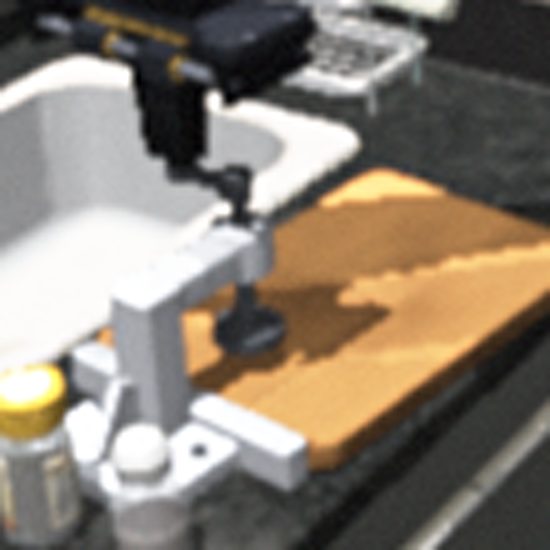

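The crank is turning with the knob held and the board is flush at the rail. The foot is at crop (250,330), still above the board.

```bash
python3 - <<'E'
from h import *
s=camera('side');t=np.linspace(0,6.283,60)
for z in (.022,.026,.03,.034,.038,.042):
    p=proj(s,np.c_[.508+.024*np.cos(t),.262+.024*np.sin(t),0*t+z]);print(z,p.min(0).round(1),p.max(0).round(1))
g=cv2.cvtColor(s['pixels'],cv2.COLOR_RGB2GRAY);print(g[236:258,206:216])
E
```

```text
0.022 [201.5 246.9] [216.4 255.1]
0.026 [201.4 245.9] [216.3 254.1]
0.03 [201.3 244.9] [216.2 253. ]
0.034 [201.2 243.8] [216.1 251.9]
0.038 [201.1 242.8] [216.  250.9]
0.042 [201.  241.7] [216.  249.8]
[[109 100 109 117 105 121 128 126 126 123]
 [118  77  61  64  71  99 112 114 113 111]
 [114  63  45  45  52  76  88  97  92  93]
 [ 93  57  44  48  52  74  89  89  85  83]
 [ 81  58  51  46  50  69  81  82  83  81]
 [ 74  51  48  48  45  47  64  65  75  81]
 [ 58  44  47  50  46  44  47  49  55  63]
 [ 44  42  47  53  49  41  41  38  40  47]
 [ 43  45  45  46  45  42  42  45  45  50]
 [ 44  49  50  47  49  45  54  69  69  75]
 [ 44  46  48  49  55  71  85 102  98  83]
 [ 40  40  49  69  82  97 101  94  85  58]
 [ 43  48  61  89  95  95  84  62  56  51]
 [ 48  55  63  74  73  69  59  53  52  62]
 [ 55  58  60  63  61  61  59  61  61  65]
 [ 65  64  66  63  62  65  66  70  67  69]
 [ 68  65  69  63  64  67  68  70  71  76]
 [ 68  66  68  72  74  74  78  76  93 124]
 [ 67  72  89 116 125 126 129 127 149 181]
 [ 77  96 142 174 185 187 185 183 183 191]
 [122 149 177 192 190 189 187 189 188 186]
 [178 185 187 187 187 185 183 185 184 188]]
```

```bash
python3 -m handwheel '[[[-0.001,-0.042,-0.004],0,1],[[-0.008,-0.083,-0.007],0,1],[[-0.02,-0.123,-0.011],0,1],[[-0.038,-0.161,-0.015],0,1]]'|sed -n '1,1p'; python3 rows.py 256 320 8;
```

```text
clock: 17.55
264.0 [-0.023, -0.035, -0.004]
272.0 [-0.051, -0.066, -0.007]
280.0 [-0.082, -0.094, -0.011]
288.0 [-0.118, -0.116, -0.015]
296.0 [-0.156, -0.134, -0.019]
304.0 [-0.196, -0.146, -0.022]
312.0 [-0.237, -0.152, -0.026]
320.0 [-0.279, -0.153, -0.03]
ang 330.674 opposing tang 1.9778832698329727 radial 4.125819101329963 4.037724738846032 17.55 [0.5470221144769956, 0.2391870989020092, 0.1635560759936261]
```

```bash
python3 -m handwheel '[[[-0.023,-0.035,-0.004],0,1],[[-0.051,-0.066,-0.007],0,1],[[-0.082,-0.094,-0.011],0,1],[[-0.118,-0.116,-0.015],0,1],[[-0.156,-0.134,-0.019],0,1],[[-0.196,-0.146,-0.022],0,1],[[-0.237,-0.152,-0.026],0,1],[[-0.279,-0.153,-0.03],0,1]]'|sed -n '1,1p'; python3 rows.py 320 368 8;
```

```text
clock: 18.55
328.0 [-0.042, 0.005, -0.004]
336.0 [-0.082, 0.016, -0.007]
344.0 [-0.12, 0.033, -0.011]
352.0 [-0.156, 0.055, -0.015]
360.0 [-0.188, 0.081, -0.019]
368.0 [-0.217, 0.112, -0.022]
ang 266.674 opposing tang 0.47251548598095444 radial 1.9718651566834853 5.794831626464993 18.55 [0.5038504859505771, 0.2169782694988181, 0.15880884837618287]
```

```bash
python3 -m handwheel '[[[-0.042,0.005,0],0,1],[[-0.082,0.016,-0.002],0,1],[[-0.12,0.033,-0.006],0,1],[[-0.156,0.055,-0.01],0,1],[[-0.188,0.081,-0.014],0,1],[[-0.217,0.112,-0.017],0,1]]'|sed -n '1,1p'; python3 rows.py 368 400 8;
```

```text
clock: 19.3
376.0 [-0.024, 0.034, -0.004]
384.0 [-0.043, 0.072, -0.007]
392.0 [-0.056, 0.111, -0.011]
400.0 [-0.064, 0.153, -0.015]
ang 218.67400000000004 opposing tang 2.292275177496226 radial -6.513818907008731 -10.30714446389396 19.3 [0.472420150735298, 0.23393924251279175, 0.15600003660988757]
```

```bash
python3 -m handwheel '[[[-0.022,0.034,-0.006],0,1],[[-0.04,0.072,-0.01],0,1]]'|sed -n '1,1p'; python3 rows.py 384 400 8|tail -1; python3 -m handwheel '[[[-0.014,0.04,-0.004],0,1],[[-0.022,0.081,-0.008],0,1]]'|sed -n '1,1p'; python3 rows.py 400 448 8
```

```text
clock: 19.55
ang 202.67399999999998 opposing tang 1.9092464595456344 radial -4.565027976325855 -5.525008911565231 19.55 [0.46649794819728113, 0.24461786853262105, 0.15484334854092038]
clock: 19.8
408.0 [-0.002, 0.042, -0.004]
416.0 [0.002, 0.083, -0.007]
424.0 [0.012, 0.124, -0.011]
432.0 [0.027, 0.163, -0.015]
440.0 [0.047, 0.2, -0.019]
448.0 [0.073, 0.233, -0.022]
ang 186.67399999999998 opposing tang 1.7470911162319338 radial -4.850121452383932 -6.377471646183598 19.8 [0.4633548050078429, 0.25675400313140656, 0.15369622211637135]
```

Approaching first touch; smaller steps now, reading the force each time.

```bash
python3 -m handwheel '[[[-0.002,0.042,-0.006],0,1],[[0.002,0.083,-0.009],0,1]]'|sed -n '1,1p'; python3 rows.py 416 464 8;  python3 - <<'E'
from h import *
s=camera('side');g=cv2.cvtColor(s['pixels'],cv2.COLOR_RGB2GRAY);print(g[240:260,208:216])
E
```

```text
clock: 20.05
424.0 [0.01, 0.041, -0.004]
432.0 [0.025, 0.08, -0.007]
440.0 [0.045, 0.116, -0.011]
448.0 [0.071, 0.149, -0.015]
456.0 [0.101, 0.179, -0.019]
464.0 [0.134, 0.204, -0.022]
ang 170.67399999999998 opposing tang 0.9768489277695451 radial -4.349270905693316 -3.139579915187049 20.05 [0.4637262049010192, 0.269459561833354, 0.15249000370532295]
[[ 47  51  59  96 125 130 131 138]
 [ 51  46  54  87 126 143 168 190]
 [ 49  45  53  81 124 167 208 216]
 [ 50  48  54  71 116 158 204 208]
 [ 52  50  49  65  92 113 132 149]
 [ 48  48  46  49  55  60  77  93]
 [ 46  49  46  43  41  42  48  57]
 [ 45  50  44  48  44  41  41  47]
 [ 44  44  43  49  61  62  72  68]
 [ 50  49  57  60  77  87 102 100]
 [ 49  55  72  86 106 105 103  83]
 [ 66  81 101  98 101  93  76  50]
 [ 82  88  88  72  62  57  54  61]
 [ 71  72  68  68  67  62  83 122]
 [ 74  83  95 124 127 127 146 180]
 [122 130 148 181 186 185 188 193]
 [180 186 186 191 192 192 189 188]
 [190 191 191 192 194 189 182 177]
 [189 190 196 196 195 188 174 166]
 [194 199 199 193 186 177 167 166]]
```

```bash
python3 -m handwheel '[[[0.01,0.041,-0.005],0,1],[[0.025,0.08,-0.008],0,1]]'|sed -n '1,1p'; python3 rows.py 432 432 8;python3 -m handwheel '[[[0.02,0.036,-0.004],0,1],[[0.046,0.07,-0.007],0,1]]'|sed -n '1,1p'; python3 rows.py 448 480 8;
```

```text
clock: 20.35
ang 154.6740000000001 opposing tang 1.1456392158207969 radial -3.90591469744688 -0.7533350539220084 20.35 [0.4675319989634552, 0.2814817938543103, 0.15129835384633142]
clock: 20.6
456.0 [0.03, 0.029, -0.004]
464.0 [0.063, 0.054, -0.007]
472.0 [0.1, 0.075, -0.011]
480.0 [0.139, 0.089, -0.015]
ang 138.67399999999998 opposing tang 3.576185652450631 radial -4.328439595044483 1.9030922181452836 20.6 [0.47437474118362144, 0.2918673779926385, 0.15017282319074315]
```

```bash
python3 -m handwheel '[[[0,0,0],0,1]]'|sed -n '1,1p'; python3 rows.py 448 448 8;python3 -m handwheel '[[[0.014,0.015,-0.002],0,1],[[0.014,0.015,-0.002],0,1]]'|sed -n '1,1p'; python3 rows.py 452 464 4; python3 - <<'E'
from h import *
print(arm.get_obs()['wrist_torque'])
E
```

```text
clock: 20.72
ang 138.67399999999998 opposing tang -1.0446703512054667 radial -4.6116323762307205 -0.43381414583687306 20.725 [0.47466709342274827, 0.29212963160320615, 0.150209629863137]
clock: 20.98
456.0 [0.015, 0.014, -0.002]
460.0 [0.032, 0.027, -0.004]
464.0 [0.049, 0.039, -0.006]
ang 134.67399999999998 opposing tang 1.3611164613150535 radial -3.5953784121614962 3.9708489080395744 20.975 [0.4763595336167795, 0.29393481378208824, 0.14995336661421718]
[-0.96686888 -0.35295168 -0.00156565]
```

```bash
python3 -m handwheel '[[[0.015,0.014,-0.002],0,1],[[0.032,0.027,-0.003],0,1]]'|sed -n '1,1p'; python3 rows.py 460 472 4; python3 -m handwheel '[[[0.018,0.012,-0.002],0,1]]'|sed -n '1,1p'; python3 rows.py 464 476 4
```

```text
clock: 21.22
464.0 [0.017, 0.012, -0.002]
468.0 [0.035, 0.023, -0.004]
472.0 [0.054, 0.032, -0.006]
ang 126.67400000000009 opposing tang 5.374706841287655 radial -3.0698643686033567 5.2853495379621975 21.225 [0.4808862295705226, 0.29789821519446813, 0.14949648944201027]
clock: 21.35
468.0 [0.018, 0.011, -0.002]
472.0 [0.037, 0.02, -0.004]
476.0 [0.056, 0.028, -0.006]
ang 122.67399999999998 opposing tang 4.415227324530047 radial -4.314001770470647 6.561434865413709 21.35 [0.48343184520234317, 0.2997427370714522, 0.14918980626908723]
```

```bash
python3 -m handwheel '[[[0.018,0.011,-0.001],0,1]]'|sed -n '1,1p'; python3 rows.py 468 476 4; python3 - <<'E'
from h import *
s=camera('side');g=cv2.cvtColor(s['pixels'],cv2.COLOR_RGB2GRAY);print(g[244:260,208:216])
cv2.imwrite('pics/s4c.png',cv2.resize(s['pixels'][220:280,180:250,::-1],None,fx=8,fy=8,interpolation=2))
E
```

```text
clock: 21.48
472.0 [0.019, 0.009, -0.002]
476.0 [0.038, 0.017, -0.004]
ang 118.67400000000009 opposing tang 5.666925019054564 radial -4.472709647754164 6.661992187924943 21.475 [0.4859444374148587, 0.3013309683333172, 0.1489958587214997]
[[ 67  47  58  89 127 125 120 126]
 [ 54  49  51  50  72  89 102 115]
 [ 45  48  50  46  45  54  67  77]
 [ 43  51  49  47  41  41  39  48]
 [ 49  49  50  44  48  42  41  41]
 [ 48  48  53  48  47  40  41  41]
 [ 47  54  50  49  43  42  44  44]
 [ 53  63  50  45  45  42  46  47]
 [ 67  77  58  46  45  48  51  51]
 [ 63  71  61  50  51  52  55  63]
 [ 67  76  74  64  58  58  66  70]
 [120 132 125 112  86  75  72  73]
 [184 190 187 177 140 116  79  70]
 [192 196 194 193 185 165  97  72]
 [193 191 192 191 190 171 128 110]
 [194 191 188 182 178 171 165 162]]
```

View pics/s4c.png

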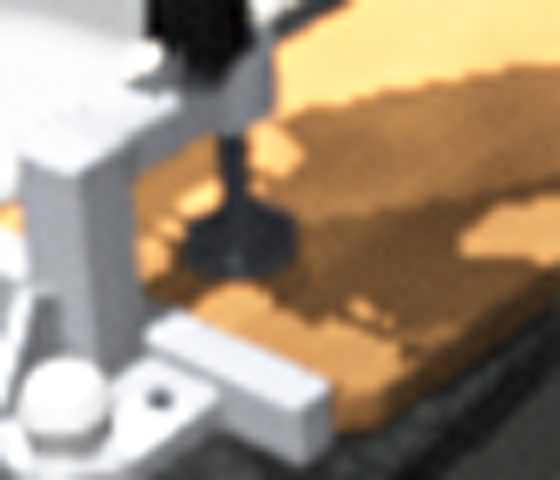

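```bash
python3 -m handwheel '[[[0.014,0.007,-0.001],0,1]]'|sed -n '1,1p'; python3 rows.py 471 476 4
```

```text
clock: 21.65
475.0 [0.019, 0.008, -0.002]
ang 115.67399999999998 opposing tang 5.950446467859543 radial -4.509053864648425 7.510799835890058 21.65 [0.4878575948343371, 0.30233498447630225, 0.14884872069795518]
```

```bash
python3 -m handwheel '[[[0,0,0],0,0.6],[[0,0,0],0,0.4],[[0,0,0],0,0.4],[[0,0,0],0,0.4]]'; python3 -m handwheel '[[[0,0,0.1],0,0.4],[[0,0,0.3],0,0.4],[[0,0,0.6],0,0.4],[[0,-0.3,0.9],0,0.4],[[0,-0.6,1],0,0.4],[[0,-0.8,1],0,0.4],[[0,-0.8,1],0,0.4]]';python3 - <<'E'
from h import *
c=camera('wrist');save(c,'w5.png')
P=board(c);r=cv2.minAreaRect((P*1000).astype(np.float32));print('board',r)
E
```

```text
clock: 22.15
eef_pos: [0.4885, 0.3027, 0.1487]
eef_rot: [-2.329, -2.108, -0.0]
wrist_force: [-0.1, -0.5, -0.2]
grip_width: 0.561
grasp_force: 0.0
clock: 23.02
eef_pos: [0.4893, 0.1801, 0.3001]
eef_rot: [2.333, 2.101, 0.001]
wrist_force: [1.0, 1.0, 0.7]
grip_width: 0.597
grasp_force: 0.0
board ((497.3573303222656, 179.1531219482422), (264.82177734375, 210.84844970703125), 84.38623809814453)
```

View pics/w5.png

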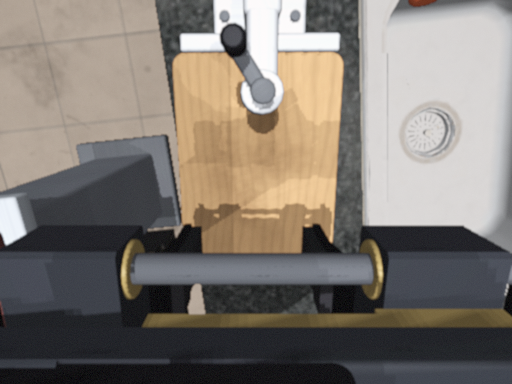

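The board edge lies along the rail from (175,52) to (342,52), the crank stayed at (233,38), and nothing is touching. Handing in.

```bash
python3 -c "
from station import arm
print(arm.close_job())"
```

```text
the job is handed in; nothing more can be done
None
```

The board is flush along the stop rail and the screw is wound down onto it, about 20 degrees past first touch judging by the crank force; I let go, backed the gripper clear and handed the job in at about 23 s.

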